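Set up the work lantern beside the wiring block

TASK

Lift the work lantern off its charger and set it down gently, upright on the bench, within about 10 cm of the plywood board that carries the wiring block and facing one of the board's long sides squarely. Tip the lantern's head down so that its beam points at the middle of the wiring block. Leave the tools and parts lying around undisturbed.

Things in the scene. Friction and masses are not known exactly. Their poses are not given: they have to be found in the camera images.
- charger: the lantern's charger, fixed to the bench: a black base 156 x 126 mm with a flat pocket 136 x 106 mm whose floor is 22 mm above the bench and whose rim is 40 mm above the bench (pocket 18 mm deep, 3 mm play all round the lantern's foot); a grey housing 50 mm high stands behind it (108 to 78 mm behind the origin). Origin: centre of the underside; x points the way the docked lantern faces
- lantern: rechargeable work lantern, about 0.75 kg (varies by a fifth), loose, standing in the charger's pocket at the start. Black foot 130 (x) x 100 (y) x 24 mm; grey battery tower 66 x 84 mm, from 63 mm behind to 3 mm ahead of the origin, top 116 mm up; round black head in front between two yoke arms (99 mm over the arms); carrying handle on top of the tower. Centre of mass about 9 mm behind the origin and 64 mm up. Origin: centre of the foot's underside; x is the way it faces, z up
- lantern_handle (a point): middle of the carrying handle's bar: 30 mm behind the lantern's origin and 159 mm above its underside. The bar runs along the lantern's x, 90 mm long, 22 mm wide (y), 18 mm high, with 34 mm of free space between it and the tower's top; posts at both ends leave 36 mm free between them
- lantern_head (a joint): tilt of the lantern's head, rad: 0 = beam level, positive = tipped down; stops at -0.35 and 0.80. Stiff friction hinge (about 0.1 N m, so some 2 to 4 N at the front rim) that stays where it is left. Its axis lies along the lantern's y, 35 mm ahead of the lantern's origin and 100 mm above its underside
- lantern_lens (a point): centre of the lens at the front of the head, 55 mm ahead of the hinge axis; its x is the beam direction and turns with the head. The head is a cylinder 72 mm across, with a metal rim 76 mm across over the front 12 mm; it reaches from 18 mm behind to 55 mm ahead of the hinge axis. Pushing down on the top of the rim tips it
- board: plywood board 140 (x) x 340 (y) x 12 mm, fixed flat on the bench top (z = 0), with a white wiring block 86 x 272 mm screwed to its middle, whose four rows of combs run along y and reach 45 mm above the bench. Origin: centre of the underside; y is the long direction. (Another block without a board lies at the back of the bench and does not matter.)
- block_mid (a point): middle of the wiring block's top, 45 mm above the bench, on the board's centre
- punch_tool: bystander: punch-down tool, 170 mm long, lying
- scissors: bystander: scissors with orange grips, 160 mm, lying flat
- screwdriver: bystander: screwdriver, lying
- tape_roll: bystander: roll of black tape, 76 mm across, 19 mm high, lying flat
- jack_a: bystander: white jack, 30 x 17 x 25 mm
- jack_b: bystander: another white jack of that size
Mind the look-alikes: they are no part of the job. What is shaped like the lantern but red is not meant.

How it is judged:
On the way:
1. the lantern is lifted clear of the charger, upright (height (world z) of lantern above 0.045 m and angle between lantern's own z axis and vertical below 0.35 rad), for 0.2 s.
At the end, for the whole second after the job is handed in: Lantern still and upright (0.05 rad) on the bench (underside below 5 mm), origin within 250 mm of the wiring block's middle, square to a long side (0.26 rad); the middle of the block's top lies ahead of the lens, within 30 mm sideways and 18 mm up or down of the beam's centre line (height (world z) of lantern below 0.005 m and angle between lantern's own z axis and vertical below 0.05 rad and linear speed of lantern below 0.02 m/s and velocity of joint lantern_head between -0.05 and 0.05 rad/s and horizontal distance between lantern and block_mid below 0.25 m and angle between the x axis of lantern and the x axis of board, either way round below 0.26 rad and x of block_mid in the frame of lantern_lens above 0.03 m and y of block_mid in the frame of lantern_lens between -0.03 and 0.03 m and z of block_mid in the frame of lantern_lens between -0.018 and 0.018 m); the robot touches nothing.
It fails at once if the lantern is dropped or banged down (faster than 0.25 m/s within the last 15 mm above the bench) (height (world z) of lantern below 0.015 m and linear speed of lantern above 0.25 m/s).
It fails at once if the lantern is tipped over (more than 0.5 rad) (angle between lantern's own z axis and vertical above 0.5 rad).
It fails at once if a bystander is moved more than 30 mm (distance of any of punch_tool, scissors, screwdriver, tape_roll, jack_a, jack_b from where it was at the start of the episode above 0.03 m).
It also fails if it takes over 54 s, if anything falls off the work surface, if the arm or the gripper's body presses on something with over 40 N, if the wrist force passes 120 N, or if a joint passes its speed limit or range.

ROBOT

A 6-joint arm with a two-finger parallel gripper is mounted at the origin on the work surface. World frame = base frame: x ahead of the robot, y to its left, z up, the work surface at z = 0. Lengths are in m, angles in rad, forces in N, time in s.
With the tool pointing down it reaches from about 0.4 to 0.825 m from the base axis. Payload 7 kg.
Tool frame: the origin (TCP) lies at the very end of the fingers, on their centre line; the grasp point (between the pads) lies bot.pinch_z behind it (bot.pinch_z is the distance from the TCP to the grasp point, in m); z points along the fingers, y is the line along which they close (so a half turn about z gives the same grasp; the last joint's range is limited). The gripper opens to 88 mm and grips with 3 to 60 N. Pads are 19 mm wide; open, the fingers measure 130 mm over their backs; the gripper's body (78 mm by 193 mm) begins 47 mm behind the grasp point.
Start: joints at [1.582, 0.359, 0.012, 0, -1.224, -0.288], TCP at [0.184, 0.649, 0.227] pointing down, gripper open.
Joint ranges: [-3.07, 3.07], [-1.43, 2.12], [-1.02, 1.25], [-3.03, 1.67], [-3.05, -0], [-3.03, 3.03]. Speed limits (rad/s): [2.39, 2.39, 3.01, 3.14, 3.14, 3.14].

INTERFACE

Orientations are given as a rotation vector (axis times angle).
In Python, from station import observe, eyes, bot, models gives the robot as it stands.
- The arm moves only by the tool send_rows, never from a script. Its argument "steps" is a list of rows, each a list of 2 entries, a list of its own where there are three numbers: the shift along the tool's x, y, z in m, then the turn, a rotation vector about the tool's x, y, z in rad. In form: [[[x, y, z], [ax, ay, az]], ...]. A call has 1 to 10 rows; each row shifts and turns the commanded pose from where the row before left it, along the tool's axes as they then stand; what a row does not reach is not made up. A row lasts 1/12 s, in which the tool goes at most 41.7 mm and 7.16 degrees, less where a joint would pass 70% of its speed; a pose out of reach is approached as far as the arm can. A call is refused whole if a number of a shift passes 0.0417 or a number of a turn 0.125, either way. A call with a gripper value outside its range is refused whole. "claw" is the closure, from -1 (fully open) to 1 (shut), set as the call begins (left out, the last holds). The fingers move at their own pace and stop on an object; "squeeze" is the grip in N (left out, the last holds). Time passes only in rows, so rows that do not move let the fingers close. It gives the time, the measured TCP pose, the force, the opening and the grip force at its end, in the units of the state.
- observe(): the state, without advancing time (a new reading comes with each control period).
- eyes.capture(name): name is "scene" or "top"; returns the picture (384x512x3 uint8, red, green, blue); there is no depth.
- eyes.camera_params(name): a dict with "fov_y" (degrees; the focal length in pixels is half the picture's height over the tangent of half this angle, whatever the lens; pixels are square), "cx", "cy" (the principal point, pixels), "dist_coeffs" ([k1, k2, p1, p2, k3] as OpenCV has them; the pictures are not rectified), "R" (3x3) and "t" (3): a world point X has camera coordinates R X + t. Camera axes: x right, y down, z forward; pixel columns grow to the right and rows downward; lengths in m; the calibration is good to about 2 mm. A picture is of the moment at which its call begins. camera_params takes no time and is no camera call.
- bot.sign_off(): hands the job in; it is judged then, once.
Trained networks look in the newest picture that a camera, given by its name, has taken for a name from the list of things; names that differ only in an ending like _2 or _b are one class to them, and where a whole thing is asked for, a point or a joint stands for the part that bears it (a point fixed in the world has none). Each returns a list of dicts, best first, with "p" (0 to 1); they miss things now and then, are a little off and sometimes report something else, mostly with a low value. They report only what shows in the picture. A call takes as long as a camera call. They do not tell look-alikes from the thing itself.
- models.spot_in(camera, query): "at" ([x, y, z] in m, in world coordinates, good to about 4 mm: the middle of the surface that is visible of it).
- models.masks_of(camera, query): "region" (384x512 bool, what is visible of it).
- models.spot_point(camera, query): "at" ([x, y, z] in m, in world coordinates, good to about 4 mm: a listed point, or the origin of a listed thing).
The state is a dict: "time": time; "joints": joint angles; "joint_velocities": joint speeds; "joint_torque": joint torques, N m; "ee_pos": TCP position; "eef_rot": TCP orientation; "force": force on the tool from outside, world axes, zero at the start; "wrist_torque": the same for the moment, N m; "grip_width": finger opening in m; "grasp_force": force on a finger pad.
Only numpy, scipy, OpenCV 4.12 (cv2) and the standard library are available. Lean on these libraries where they do the work, as an engineer would, in place of code of your own. Each camera call takes 0.05 s, during which the arm holds its last target. There are 200 camera calls.

## Working session

There is one attempt and no reset: what is moved stays moved. The work goes in short steps, Python scripts to look and compute and a tool call to move; the robot and the scene stay as the last step left them, time stands still between calls to the robot, and variables do not carry over. Pictures are saved under pics/ and viewed, at most 10 in all, crops included, and the job is handed in when it is done.

Besides the shell and the picture viewer there is one more tool, called as name(argument=value, ...), one argument or row to a line, values as JSON. send_rows: Moves the arm, as the interface text tells. Its arguments: {"type":"object","properties":{"steps":{"type":"array"},"claw":{"type":"number"},"squeeze":{"type":"number"}},"required":["steps"]}

```bash
mkdir -p pics; ls; python3 - <<'E'
from station import observe, eyes, bot, models
import cv2,numpy as np
a=eyes.capture("scene");b=eyes.capture("top")
cv2.imwrite("pics/s0.png",a[:,:,::-1]);cv2.imwrite("pics/t0.png",b[:,:,::-1])
for c in("scene","top"):
    print(c,eyes.camera_params(c))
    for q in("lantern","lantern_handle","lantern_lens","charger","board","block_mid","punch_tool","scissors","screwdriver","tape_roll","jack_a"):
        print(q,[(np.round(d["at"],3).tolist(),round(d["p"],2)) for d in models.spot_point(c,q)])
s=observe();print(s,bot.pinch_z)
E
```

```text
pics
scene {'fov_y': 47.24677641632377, 'cx': 264.28210844999586, 'cy': 188.10666191501937, 'dist_coeffs': array([-0.13135987,  0.        ,  0.        ,  0.        ,  0.        ]), 'R': array([[-0.52754718,  0.84947301, -0.00946389],
       [ 0.62047798,  0.37767766, -0.68728936],
       [-0.58025946, -0.3684497 , -0.72632209]]), 't': array([ 0.29040488, -0.25179223,  1.77331019])}
lantern [([0.616, -0.242, 0.019], 0.92), ([0.345, -0.318, 0.005], 0.58)]
lantern_handle [([0.582, -0.254, 0.176], 0.86), ([0.358, -0.339, 0.159], 0.68)]
lantern_lens [([0.287, -0.246, 0.098], 0.92), ([0.7, -0.224, 0.132], 0.77)]
charger [([0.615, -0.247, -0.0], 0.57)]
board [([0.59, 0.259, -0.0], 0.85)]
block_mid [([0.4, -0.506, 0.001], 0.71), ([0.586, 0.256, 0.044], 0.64)]
punch_tool [([0.621, -0.244, -0.0], 0.68), ([0.429, 0.008, 0.0], 0.67)]
scissors [([0.64, 0.001, -0.001], 0.96)]
screwdriver [([0.402, -0.507, -0.002], 0.47)]
tape_roll [([0.443, 0.52, -0.002], 0.85)]
jack_a [([0.406, 0.089, -0.0], 0.61), ([0.761, 0.023, 0.0], 0.6), ([0.439, 0.517, -0.003], 0.51)]
top {'fov_y': 50.05777634333156, 'cx': 
[... 1002 characters left out ...]
]
{'time': 1.2, 'joints': array([ 1.58210251e+00,  3.58621689e-01,  1.18741700e-02,  1.68167095e-05,
       -1.22412006e+00, -2.88131189e-01]), 'joint_velocities': array([-0.00173814, -0.00115664, -0.00021389, -0.00055101,  0.00042435,
       -0.00099583]), 'joint_torque': array([-1.56035741e-03, -5.82390153e+01,  2.93298411e+01,  7.00272962e+00,
        1.22795562e-02, -3.04647597e-05]), 'ee_pos': array([0.18447726, 0.64926121, 0.22653898]), 'eef_rot': array([ 3.11148111e+00, -4.33430308e-01,  4.12597078e-05]), 'force': array([-0.47719362, -0.43419061, -0.19781942]), 'wrist_torque': array([-0.00293604,  0.05153611,  0.02687051]), 'grasp_force': 0.0, 'grip_width': 0.08764229000758271} 0.0188
```

View pics/s0.png

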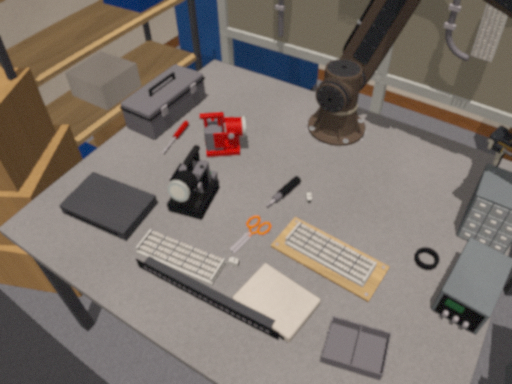

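View pics/t0.png

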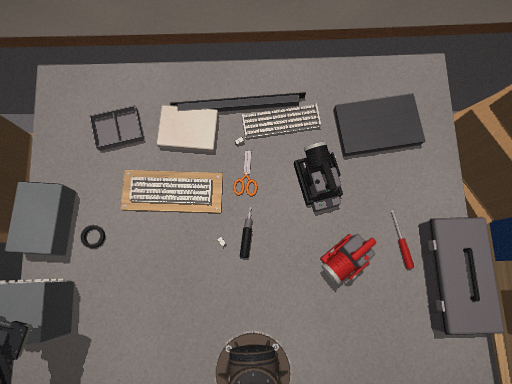

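The lantern has two candidates: a black one in the charger at scene (193,185) / top (318,175), and a red one at scene (222,133) / top (347,258). The black one standing in the black base fits, since red is ruled out. The board block is at top (171,191). The block at top (281,121) has no board. I'll confirm this with one crop.

```bash
cat > h.py <<'E'
from station import observe, eyes, bot, models
import cv2,numpy as np
def K(c):
    p=eyes.camera_params(c);f=192/np.tan(np.radians(p["fov_y"]/2))
    return np.array([[f,0,p["cx"]],[0,f,p["cy"]],[0,0,1]]),p["dist_coeffs"],p["R"],p["t"]
def norm(c,uv):
    k,d,R,t=K(c);return cv2.undistortPoints(np.float64(uv).reshape(-1,1,2),k,d)[:,0]
def plane(c,uv,z):
    k,d,R,t=K(c);n=norm(c,uv);o=-R.T@t
    r=np.c_[n,np.ones(len(n))]@R;return o+r*((z-o[2])/r[:,2])[:,None]
def tri(us,ut):
    P=[np.c_[K(c)[2],K(c)[3]] for c in("scene","top")]
    X=cv2.triangulatePoints(P[0],P[1],norm("scene",us).T,norm("top",ut).T);return (X[:3]/X[3]).T
def proj(c,X):
    k,d,R,t=K(c);return cv2.projectPoints(np.float64(X).reshape(-1,3),cv2.Rodrigues(R)[0],t,k,d)[0][:,0]
E
python3 - <<'E'
from h import *
a=cv2.imread("pics/s0.png")[140:220,160:230];b=cv2.imread("pics/t0.png")[138:218,283:353]
cv2.imwrite("pics/c0.png",cv2.resize(np.hstack([a,b]),None,fx=5.6,fy=5.6,interpolation=cv2.INTER_CUBIC))
m=models.masks_of("top","board")
for r in m:
    ys,xs=np.nonzero(r["region"]);P=plane("top",np.c_[xs,ys],.012)[:,:2]
    print("board",r["p"],cv2.minAreaRect(np.float32(P)))
# bare wood corners
t=cv2.imread("pics/t0.png");h=cv2.cvtColor(t,cv2.COLOR_BGR2HSV)
w=cv2.inRange(h,(8,90,120),(30,255,255))[160:225,110:235];n,l,st,_=cv2.connectedComponentsWithStats(cv2.morphologyEx(w,cv2.MORPH_CLOSE,np.ones((7,7))))
i=1+np.argmax(st[1:,4]);ys,xs=np.nonzero(l==i);print("wood",cv2.minAreaRect(np.float32(plane("top",np.c_[xs+110,ys+160],.012)[:,:2])))
for c in("scene","top"):print(proj(c,[[.583,-.25,.181+.009]]))
E
```

```text
board 0.67 ((0.5883426666259766, 0.2545687258243561), (0.34493300318717957, 0.14457052946090698), 86.17182922363281)
wood ((0.5873119831085205, 0.2553294599056244), (0.33915913105010986, 0.13910970091819763), 86.18042755126953)
[[191.51383068 151.91215099]]
[[328.7585678  174.51133666]]
```

View pics/c0.png

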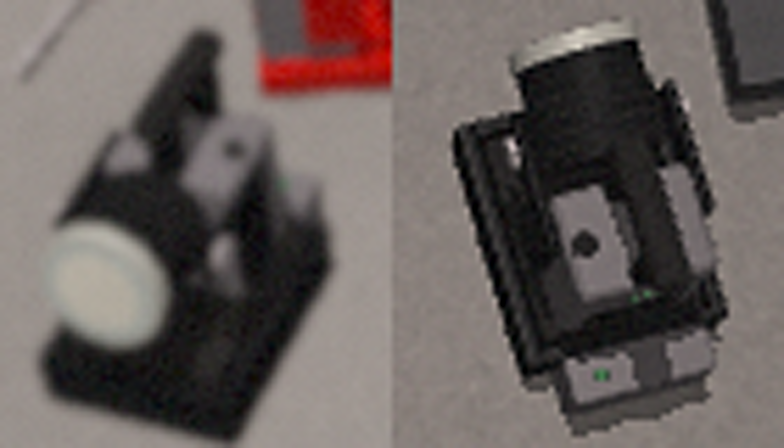

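The crop confirms it: the black lantern with the grey tower stands in the black base, with its handle bar middle at about scene (192,154) / top (329,176). Next I check its yaw from the charger's edge.

```bash
python3 - <<'E'
from h import *
e=plane("top",[[295.1,161.2],[307.6,205]],.04);v=e[0]-e[1];print("edge",np.linalg.norm(v),np.arctan2(v[1],v[0]))
print("bar",tri([[192,154]],[[329,176]]))
l=tri([[160+103/5.6,140+287/5.6]],[[283+(575-392)/5.6,138+42/5.6]]);print("lens",l)
for y in(.2,.24,.28):
    c,s=np.cos(y),np.sin(y);h=np.array([.583,-.251]);o=h+.03*np.array([c,s])
    q=[[o[0]+c*x-s*w,o[1]+s*x+c*w,.04] for x,w in((78,63),(-78,63),(-78,-63),(78,-63)) for x,w in((x/1e3,w/1e3),)]
    b=[[h[0]+c*x,h[1]+s*x,.19] for x in(-.045,.045)]
    print(y,proj("top",q).round(0).tolist(),proj("top",b).round(0).tolist())
E
```

```text
edge 0.1564851346575125 0.21155604066347222
bar [[ 0.58077313 -0.25233815  0.17839992]]
lens [[ 0.695443   -0.22698332  0.12323644]]
0.2 [[294.0, 159.0], [306.0, 203.0], [342.0, 194.0], [330.0, 151.0]] [[333.0, 189.0], [325.0, 161.0]]
0.24 [[293.0, 160.0], [307.0, 204.0], [343.0, 194.0], [328.0, 151.0]] [[334.0, 189.0], [324.0, 161.0]]
0.28 [[292.0, 161.0], [308.0, 204.0], [343.0, 193.0], [327.0, 150.0]] [[334.0, 188.0], [324.0, 161.0]]
```

send_rows(
  steps=[
    [[0, 0, -0.02], [0, 0, -0.123]],
    [[0, 0, -0.02], [0, 0, -0.123]],
    [[0, 0, -0.02], [0, 0, -0.123]],
    [[0, 0, -0.02], [0, 0, -0.123]],
    [[0.015, 0.03, 0], [0, 0, 0]],
    [[0.015, 0.03, 0], [0, 0, 0]],
    [[0.015, 0.03, 0], [0, 0, 0]],
    [[0.015, 0.03, 0], [0, 0, 0]],
    [[0.015, 0.035, 0], [0, 0, 0]],
    [[0.015, 0.035, 0], [0, 0, 0]],
  ],
  claw=-1,
  squeeze=30,
)

```text
time: 2.08
ee_pos: [0.3136, 0.4815, 0.3066]
eef_rot: [-3.123, -0.338, -0.0]
force: [2.1, 0.6, 0.1]
grip_width: 0.0876
grasp_force: 0.0
```

send_rows(
  steps=[
    [[0.015, 0.035, 0], [0, 0, 0]],
    [[0.015, 0.035, 0], [0, 0, 0]],
    [[0.015, 0.035, 0], [0, 0, 0]],
    [[0.015, 0.035, 0], [0, 0, 0]],
    [[0.01, 0.035, 0], [0, 0, 0]],
    [[0.01, 0.035, 0], [0, 0, 0]],
    [[0.01, 0.035, 0], [0, 0, 0]],
    [[0.01, 0.035, 0], [0, 0, 0]],
    [[0.0, 0.035, 0], [0, 0, 0]],
    [[0, 0.035, 0], [0, 0, 0]],
  ],
)

```text
time: 2.92
ee_pos: [0.4858, 0.1606, 0.3066]
eef_rot: [3.123, 0.337, 0.0]
force: [1.5, -0.1, -0.4]
grip_width: 0.0874
grasp_force: 0.0
```

send_rows(
  steps=[
    [[0.001, 0.041, 0], [0, 0, 0]],
    [[0.001, 0.041, 0], [0, 0, 0]],
    [[0.001, 0.041, 0], [0, 0, 0]],
    [[0.001, 0.041, 0], [0, 0, 0]],
    [[0.001, 0.041, 0], [0, 0, 0]],
    [[0.001, 0.041, 0], [0, 0, 0]],
    [[0, 0.041, 0], [0, 0, 0]],
    [[0, 0.041, 0], [0, 0, 0]],
    [[0, 0.041, 0], [0, 0, 0]],
    [[0, 0.041, 0], [0, 0, 0]],
  ],
)

```text
time: 3.75
ee_pos: [0.5789, -0.2391, 0.3067]
eef_rot: [3.123, 0.337, 0.001]
force: [1.4, 0.4, -1.1]
grip_width: 0.0875
grasp_force: 0.0
```

send_rows(
  steps=[
    [[0, 0.014, 0.02], [0, 0, 0]],
    [[0, 0, 0.03], [0, 0, 0]],
    [[0, 0, 0.02], [0, 0, 0]],
    [[0, 0, 0], [0, 0, 0]],
    [[0, 0, 0], [0, 0, 0]],
  ],
)

```text
time: 4.17
ee_pos: [0.5813, -0.2508, 0.2361]
eef_rot: [-3.123, -0.337, 0.003]
force: [1.0, 0.6, 0.5]
grip_width: 0.0877
grasp_force: 0.0
```

```bash
python3 - <<'E'
from h import *
s=observe();print(s["ee_pos"],s["eef_rot"],s["joints"])
a=eyes.capture("scene");b=eyes.capture("top")
A=a[90:225,130:280,::-1];B=b[100:235,260:410,::-1]
cv2.imwrite("pics/c1.png",cv2.resize(np.hstack([A,B]),None,fx=2.6,fy=2.6,interpolation=cv2.INTER_CUBIC))
E
```

```text
[ 0.58134415 -0.25082155  0.23609041] [-3.1233355  -0.33729335  0.00347533] [-9.93279582e-02  2.86029927e-01 -7.07045644e-02  3.84866377e-04
 -1.21624684e+00  1.88513928e+00]
```

View pics/c1.png

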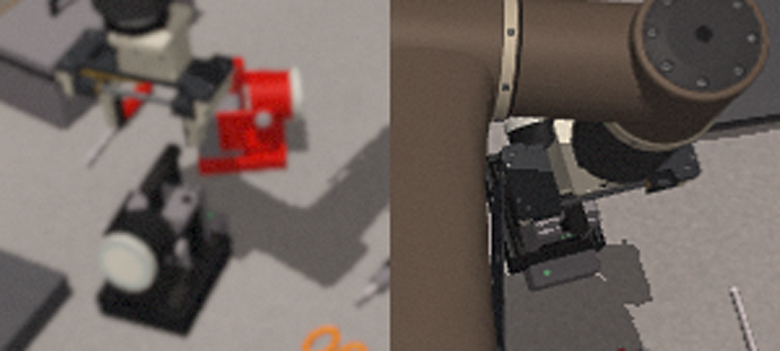

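```bash
python3 - <<'E'
from h import *
s=observe();p=s["ee_pos"];y=.22;u=np.array([-np.sin(y),np.cos(y),0])
for n,z in(("now",p[2]),("down",.162)):
    q=np.array([p[0],p[1],z]);X=[q-.05*u,q,q+.05*u]
    print(n,((proj("scene",X)-[130,90])*2.6).round(0).tolist())
E
```

```text
now [[117.0, 122.0], [154.0, 130.0], [192.0, 139.0]]
down [[127.0, 169.0], [162.0, 177.0], [199.0, 186.0]]
```

The projected fingertips straddle the bar, which is at crop (165,170). I descend and close.

send_rows(
  steps=[
    [[0, 0, 0.02], [0, 0, 0]],
    [[0, 0, 0.02], [0, 0, 0]],
    [[0, 0, 0.02], [0, 0, 0]],
    [[0, 0, 0.014], [0, 0, 0]],
    [[0, 0, 0], [0, 0, 0]],
  ],
)

```text
time: 4.68
ee_pos: [0.5813, -0.2499, 0.1615]
eef_rot: [-3.123, -0.338, 0.003]
force: [-0.3, -0.2, -0.8]
grip_width: 0.0875
grasp_force: 0.0
```

send_rows(
  steps=[
    [[0, 0, 0], [0, 0, 0]],
    [[0, 0, 0], [0, 0, 0]],
    [[0, 0, 0], [0, 0, 0]],
    [[0, 0, 0], [0, 0, 0]],
    [[0, 0, 0], [0, 0, 0]],
    [[0, 0, 0], [0, 0, 0]],
    [[0, 0, 0], [0, 0, 0]],
    [[0, 0, 0], [0, 0, 0]],
  ],
  claw=1,
  squeeze=40,
)

```text
time: 5.35
ee_pos: [0.5818, -0.2506, 0.1626]
eef_rot: [3.123, 0.337, 0.0]
force: [-0.2, 0.8, -0.3]
grip_width: 0.0401
grasp_force: 0.0
```

Still closing; I wait.

send_rows(
  steps=[
    [[0, 0, 0], [0, 0, 0]],
    [[0, 0, 0], [0, 0, 0]],
    [[0, 0, 0], [0, 0, 0]],
    [[0, 0, 0], [0, 0, 0]],
    [[0, 0, 0], [0, 0, 0]],
    [[0, 0, 0], [0, 0, 0]],
    [[0, 0, 0], [0, 0, 0]],
    [[0, 0, 0], [0, 0, 0]],
  ],
)

```text
time: 6.02
ee_pos: [0.5817, -0.2508, 0.1625]
eef_rot: [3.123, 0.337, -0.0]
force: [0.7, -1.7, -1.3]
grip_width: 0.0217
grasp_force: 39.9
```

send_rows(
  steps=[
    [[0, 0, -0.01], [0, 0, 0]],
    [[0, 0, -0.01], [0, 0, 0]],
    [[0, 0, -0.01], [0, 0, 0]],
    [[0, 0, -0.02], [0, 0, 0]],
    [[0, 0, -0.02], [0, 0, 0]],
    [[0, 0, -0.02], [0, 0, 0]],
    [[0, 0, 0], [0, 0, 0]],
    [[0, 0, 0], [0, 0, 0]],
    [[0, 0, 0], [0, 0, 0]],
  ],
)

```text
time: 6.77
ee_pos: [0.581, -0.2501, 0.2514]
eef_rot: [-3.122, -0.337, 0.002]
force: [-0.4, 0.5, -8.2]
grip_width: 0.0219
grasp_force: 39.9
```

send_rows(
  steps=[
    [[0, 0, 0], [0, 0, 0.04]],
    [[0, 0, 0], [0, 0, 0.081]],
    [[0, 0, 0], [0, 0, 0.081]],
    [[0, 0, 0], [0, 0, 0.08]],
    [[-0.007, -0.015, 0], [0, 0, 0]],
    [[-0.014, -0.03, 0], [0, 0, 0]],
    [[-0.014, -0.03, 0], [0, 0, 0]],
    [[-0.014, -0.03, 0], [0, 0, 0]],
    [[-0.014, -0.03, 0], [0, 0, 0]],
    [[-0.014, -0.03, 0], [0, 0, 0]],
  ],
)

```text
time: 7.6
ee_pos: [0.5141, -0.0796, 0.2507]
eef_rot: [3.14, -0.106, -0.005]
force: [0.5, 1.3, -5.6]
grip_width: 0.0214
grasp_force: 40.0
```

send_rows(
  steps=[
    [[-0.014, -0.03, 0], [0, 0, 0]],
    [[-0.014, -0.03, 0], [0, 0, 0]],
    [[-0.014, -0.03, 0], [0, 0, 0]],
    [[-0.014, -0.03, 0], [0, 0, 0]],
    [[-0.014, -0.03, 0], [0, 0, 0]],
    [[-0.014, -0.03, 0], [0, 0, 0]],
    [[-0.014, -0.03, 0], [0, 0, 0]],
    [[-0.014, -0.03, 0], [0, 0, 0]],
    [[-0.014, -0.03, 0], [0, 0, 0]],
    [[-0.014, -0.03, 0], [0, 0, 0]],
  ],
)

```text
time: 8.43
ee_pos: [0.3945, 0.2286, 0.2512]
eef_rot: [3.139, -0.105, -0.003]
force: [1.8, 0.5, -7.4]
grip_width: 0.0217
grasp_force: 40.0
```

send_rows(
  steps=[
    [[-0.014, -0.03, 0], [0, 0, 0]],
    [[-0.01, -0.01, 0], [0, 0, 0]],
    [[0, 0, 0.02], [0, 0, 0]],
    [[0, 0, 0.02], [0, 0, 0]],
    [[0, 0, 0.02], [0, 0, 0]],
    [[0, 0, 0.01], [0, 0, 0]],
    [[0, 0, 0], [0, 0, 0]],
    [[0, 0, 0], [0, 0, 0]],
    [[0, 0, 0], [0, 0, 0]],
  ],
)

```text
time: 9.18
ee_pos: [0.3757, 0.2698, 0.1834]
eef_rot: [-3.139, 0.105, -0.002]
force: [0.4, 0.9, -6.8]
grip_width: 0.0218
grasp_force: 40.0
```

```bash
python3 - <<'E'
from h import *
s=observe();print(s["ee_pos"],s["eef_rot"],s["joints"],s["grip_width"])
a=eyes.capture("scene");b=eyes.capture("top")
for c in("scene","top"):
    for q in("lantern","lantern_lens"):print(c,q,[(np.round(d["at"],3).tolist(),round(d["p"],2)) for d in models.spot_point(c,q)])
A=a[130:300,230:420,::-1];B=b[140:310,90:280,::-1]
cv2.imwrite("pics/c2.png",cv2.resize(np.hstack([A,B]),None,fx=2.1,fy=2.1,interpolation=cv2.INTER_CUBIC))
E
```

```text
[0.37565312 0.26977006 0.18344795] [-3.13909479e+00  1.04728348e-01 -1.56510896e-03] [ 1.05090247e+00  3.78434863e-02 -5.02732151e-01  6.18369657e-04
 -1.02909097e+00  4.52874871e-01] 0.021766757596420376
scene lantern [([0.406, 0.268, 0.042], 0.77), ([0.346, -0.317, 0.001], 0.72)]
scene lantern_lens [([0.495, 0.266, 0.151], 0.57), ([0.288, -0.248, 0.099], 0.53), ([0.76, 0.019, -0.001], 0.39)]
top lantern [([0.405, 0.268, 0.044], 0.9), ([0.346, -0.311, 0.005], 0.7)]
top lantern_lens [([0.493, 0.264, 0.152], 0.92), ([0.292, -0.244, 0.095], 0.73), ([0.428, 0.009, 0.001], 0.2)]
```

View pics/c2.png

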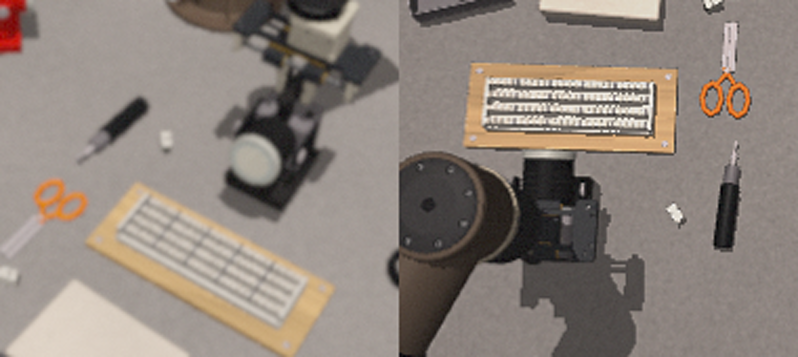

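The lantern hangs upright in front of the board's long side with nothing disturbed; its lens is at crop (255,160) in the scene half. Its bottom is at about 43 mm. I lower slowly.

send_rows(
  steps=[
    [[0, 0, 0.01], [0, 0, 0]],
    [[0, 0, 0.01], [0, 0, 0]],
    [[0, 0, 0.005], [0, 0, 0]],
    [[0, 0, 0.004], [0, 0, 0]],
    [[0, 0, 0.004], [0, 0, 0]],
    [[0, 0, 0.003], [0, 0, 0]],
    [[0, 0, 0.002], [0, 0, 0]],
    [[0, 0, 0.001], [0, 0, 0]],
    [[0, 0, 0], [0, 0, 0]],
    [[0, 0, 0], [0, 0, 0]],
  ],
)

```text
time: 10.32
ee_pos: [0.3752, 0.2695, 0.1437]
eef_rot: [-3.14, 0.105, -0.0]
force: [-0.5, -0.3, -7.4]
grip_width: 0.0217
grasp_force: 40.0
```

send_rows(
  steps=[
    [[0, 0, 0.001], [0, 0, 0]],
    [[0, 0, 0.001], [0, 0, 0]],
    [[0, 0, 0.001], [0, 0, 0]],
    [[0, 0, 0], [0, 0, 0]],
    [[0, 0, 0], [0, 0, 0]],
  ],
)

```text
time: 10.73
ee_pos: [0.3753, 0.2702, 0.1418]
eef_rot: [-3.138, 0.104, -0.001]
force: [-5.9, 1.6, 3.9]
grip_width: 0.0215
grasp_force: 40.0
```

send_rows(
  steps=[
    [[0, 0, 0], [0, 0, 0]],
    [[0, 0, 0], [0, 0, 0]],
    [[0, 0, 0], [0, 0, 0]],
    [[0, 0, 0], [0, 0, 0]],
    [[0, 0, 0], [0, 0, 0]],
    [[0, 0, 0], [0, 0, 0]],
  ],
  claw=-0.2,
)

```text
time: 11.23
ee_pos: [0.3752, 0.2693, 0.1406]
eef_rot: [-3.14, 0.105, -0.0]
force: [0.7, -0.7, -0.0]
grip_width: 0.0511
grasp_force: 0.0
```

send_rows(
  steps=[
    [[0, 0, -0.01], [0, 0, 0]],
    [[0, 0, -0.02], [0, 0, 0]],
    [[0, 0, -0.02], [0, 0, 0]],
    [[0, 0, -0.02], [0, 0, 0]],
    [[0, 0, -0.02], [0, 0, 0]],
    [[-0.03, 0, -0.02], [0, 0, 0]],
    [[0, -0.04, 0], [0, 0, 0]],
    [[0, -0.04, 0], [0, 0, 0]],
    [[0, -0.04, 0], [0, 0, 0]],
    [[0, -0.04, 0], [0, 0, 0]],
  ],
)

```text
time: 12.07
ee_pos: [0.3557, 0.4327, 0.2515]
eef_rot: [-3.138, 0.105, -0.001]
force: [0.3, 0.5, 0.5]
grip_width: 0.0527
grasp_force: 0.0
```

```bash
python3 - <<'E'
from h import *
s=observe();print(s["ee_pos"],s["force"],s["grip_width"])
a=eyes.capture("scene");b=eyes.capture("top")
for c in("scene","top"):
    for q in("lantern","lantern_handle","lantern_lens"):print(c,q,[(np.round(d["at"],3).tolist(),round(d["p"],2)) for d in models.spot_point(c,q)])
A=a[140:230,310:410,::-1];B=b[160:250,120:220,::-1]
cv2.imwrite("pics/c3.png",cv2.resize(np.hstack([A,B]),None,fx=4,fy=4,interpolation=cv2.INTER_CUBIC))
E
```

```text
[0.35565518 0.43269487 0.25145628] [0.27293797 0.45740329 0.53831804] 0.0527354665526586
scene lantern [([0.346, -0.316, 0.003], 0.81), ([0.408, 0.269, -0.001], 0.62)]
scene lantern_handle [([0.372, 0.271, 0.155], 0.91), ([0.36, -0.339, 0.159], 0.75)]
scene lantern_lens [([0.441, 0.518, -0.0], 0.61), ([0.492, 0.266, 0.11], 0.6), ([0.288, -0.246, 0.098], 0.55)]
top lantern [([0.404, 0.265, -0.004], 0.9), ([0.345, -0.312, 0.002], 0.83)]
top lantern_handle [([0.362, -0.339, 0.161], 0.78), ([0.369, 0.275, 0.158], 0.61), ([0.399, -0.51, 0.002], 0.33)]
top lantern_lens [([0.29, -0.246, 0.097], 0.77), ([0.492, 0.265, 0.109], 0.71), ([0.43, 0.009, 0.001], 0.37), ([0.404, 0.265, 0.001], 0.27)]
```

View pics/c3.png

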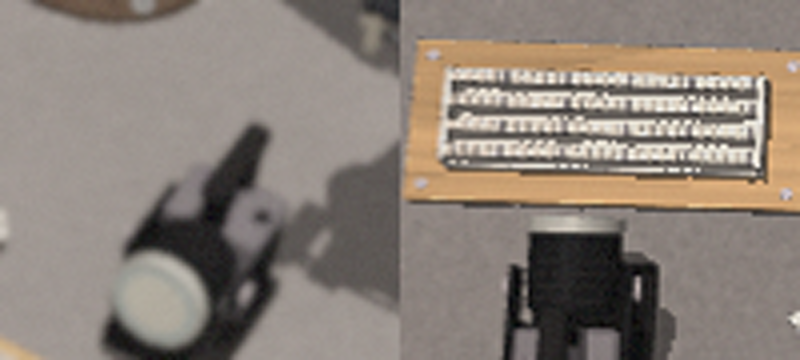

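The lantern stands at about (0.405,0.268), with its lens at z ≈ 0.109, so its head is tilted about -0.17. The needed tilt is about 0.35, i.e. lens z ≈ 0.081. I close the fingers and go above the rim.

send_rows(
  steps=[
    [[0.015, 0.016, 0], [0, 0, 0]],
    [[0.015, 0.016, 0], [0, 0, 0]],
    [[0.015, 0.016, 0], [0, 0, 0]],
    [[0.015, 0.016, 0], [0, 0, 0]],
    [[0.015, 0.016, 0], [0, 0, 0]],
    [[0.015, 0.016, 0], [0, 0, 0]],
    [[0.015, 0.016, 0], [0, 0, 0]],
    [[0.015, 0.016, 0], [0, 0, 0]],
    [[0.015, 0.016, 0], [0, 0, 0]],
    [[0.015, 0.017, 0], [0, 0, 0]],
  ],
  claw=1,
  squeeze=5,
)

```text
time: 13.3
ee_pos: [0.4952, 0.2587, 0.2513]
eef_rot: [-3.139, 0.106, -0.001]
force: [0.8, 0.5, 0.5]
grip_width: 0.0007
grasp_force: 0.0
```

send_rows(
  steps=[
    [[0, 0, 0.02], [0, 0, 0]],
    [[0, 0, 0.02], [0, 0, 0]],
    [[0, 0, 0.02], [0, 0, 0]],
    [[0, 0, 0.02], [0, 0, 0]],
    [[0, 0, 0.015], [0, 0, 0]],
    [[0, 0, 0], [0, 0, 0]],
    [[0, 0, 0], [0, 0, 0]],
  ],
)

```text
time: 13.88
ee_pos: [0.4946, 0.2595, 0.1559]
eef_rot: [3.139, -0.106, -0.0]
force: [0.4, 0.8, 0.7]
grip_width: 0.0006
grasp_force: 0.0
```

send_rows(
  steps=[
    [[0, 0, 0.004], [0, 0, 0]],
    [[0, 0, 0.004], [0, 0, 0]],
    [[0, 0, 0.004], [0, 0, 0]],
    [[0, 0, 0.004], [0, 0, 0]],
    [[0, 0, 0], [0, 0, 0]],
    [[0, 0, 0], [0, 0, 0]],
  ],
)

```text
time: 14.38
ee_pos: [0.4954, 0.2608, 0.1402]
eef_rot: [-3.139, 0.105, -0.002]
force: [2.1, 0.4, 3.5]
grip_width: 0.0007
grasp_force: 1.6
```

Contact at 3.5 N, as expected. I continue to z ≈ 0.122.

send_rows(
  steps=[
    [[0, 0, 0.003], [0, 0, 0]],
    [[0, 0, 0.003], [0, 0, 0]],
    [[0, 0, 0.003], [0, 0, 0]],
    [[0, 0, 0.003], [0, 0, 0]],
    [[0, 0, 0.003], [0, 0, 0]],
    [[0, 0, 0.003], [0, 0, 0]],
    [[0, 0, 0], [0, 0, 0]],
    [[0, 0, 0], [0, 0, 0]],
  ],
)

```text
time: 15.05
ee_pos: [0.4951, 0.2604, 0.1214]
eef_rot: [3.14, -0.105, 0.001]
force: [5.2, -0.4, 2.6]
grip_width: 0.0007
grasp_force: 2.1
```

send_rows(
  steps=[
    [[0, 0, -0.01], [0, 0, 0]],
    [[0, 0, -0.02], [0, 0, 0]],
    [[0, 0, -0.03], [0, 0, 0]],
    [[0, 0, -0.04], [0, 0, 0]],
    [[0, 0, -0.03], [0, 0, 0]],
    [[-0.01, -0.04, 0], [0, 0, 0]],
    [[-0.01, -0.04, 0], [0, 0, 0]],
    [[-0.01, -0.04, 0], [0, 0, 0]],
    [[-0.01, -0.04, 0], [0, 0, 0]],
    [[-0.01, -0.04, 0], [0, 0, 0]],
  ],
)

```text
time: 15.88
ee_pos: [0.4564, 0.4642, 0.2513]
eef_rot: [3.138, -0.105, -0.003]
force: [0.8, 0.3, -0.1]
grip_width: 0.0005
grasp_force: 0.0
```

```bash
python3 - <<'E'
from h import *
s=observe();print(s["ee_pos"],s["force"],s["grip_width"])
for i in range(3):
  a=eyes.capture("scene");b=eyes.capture("top")
  for c in("scene","top"):
    for q in("lantern","lantern_handle","lantern_lens"):print(c,q,[(np.round(d["at"],3).tolist(),round(d["p"],2)) for d in models.spot_point(c,q) if .2<d["at"][1]<.35])
A=a[140:230,310:410,::-1];B=b[160:250,120:220,::-1]
cv2.imwrite("pics/c4.png",cv2.resize(np.hstack([A,B]),None,fx=4,fy=4,interpolation=cv2.INTER_CUBIC))
E
```

```text
[0.4563723  0.46415839 0.25133074] [ 0.83680078  0.27718454 -0.07473223] 0.00045301562722959495
scene lantern [([0.407, 0.266, -0.001], 0.62)]
scene lantern_handle [([0.373, 0.268, 0.157], 0.65)]
scene lantern_lens [([0.49, 0.263, 0.086], 0.78)]
top lantern [([0.401, 0.266, -0.001], 0.73), ([0.369, 0.274, 0.158], 0.58)]
top lantern_handle [([0.373, 0.273, 0.16], 0.71)]
top lantern_lens [([0.49, 0.263, 0.083], 0.96)]
scene lantern [([0.407, 0.268, -0.002], 0.69)]
scene lantern_handle [([0.374, 0.268, 0.153], 0.97)]
scene lantern_lens [([0.488, 0.264, 0.086], 0.9)]
top lantern [([0.402, 0.266, -0.001], 0.86)]
top lantern_handle [([0.374, 0.272, 0.156], 0.82)]
top lantern_lens [([0.487, 0.264, 0.086], 0.59)]
scene lantern [([0.406, 0.271, -0.001], 0.76), ([0.588, 0.253, 0.045], 0.31)]
scene lantern_handle [([0.371, 0.272, 0.154], 0.84)]
scene lantern_lens [([0.49, 0.265, 0.084], 0.63)]
top lantern [([0.401, 0.266, 0.001], 0.62)]
top lantern_handle [([0.371, 0.276, 0.156], 0.55)]
top lantern_lens [([0.487, 0.265, 0.084], 0.82)]
```

View pics/c4.png

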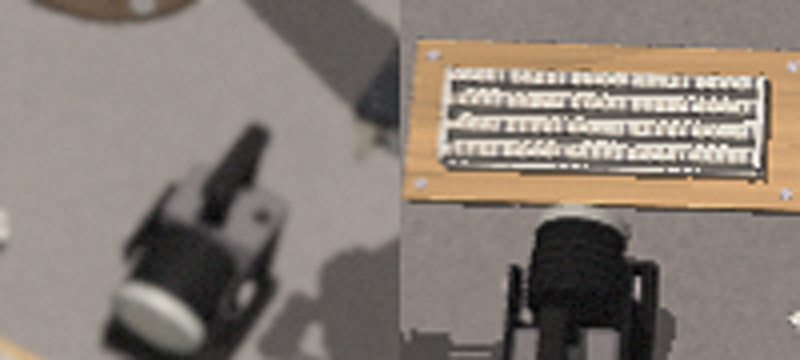

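```bash
cat > fit.py <<'E'
from h import *
from scipy.optimize import minimize
obs={}
for c,(r0,r1,c0,c1) in {"scene":(200,232,330,368),"top":(205,222,145,182)}.items():
    im=eyes.capture(c);g=im.min(2).astype(float);m=np.zeros(g.shape,np.uint8);m[r0:r1,c0:c1]=1
    cv2.imwrite(f"/tmp/{c}.png",g);obs[c]=g
def ring(p,r,n=60,x0=55):
    ox,oy,yaw,th=p;a=np.linspace(0,2*np.pi,n,endpoint=False)
    x=np.full(n,x0/1e3);y=r*np.cos(a);z=r*np.sin(a)
    X=.035+x*np.cos(th)+z*np.sin(th);Z=.1-x*np.sin(th)+z*np.cos(th)
    return np.c_[ox+X*np.cos(yaw)-y*np.sin(yaw),oy+X*np.sin(yaw)+y*np.cos(yaw),Z]
def samp(g,uv):return cv2.remap(g.astype(np.float32),np.float32(uv[:,0])[:,None],np.float32(uv[:,1])[:,None],cv2.INTER_LINEAR)[:,0]
def cost(q,cams):  # inside-lens brightness minus just outside
    p=(q[0],q[1],-.067,q[2]);s=0
    for c in cams:
        g=cv2.GaussianBlur(obs[c],(0,0),.7)
        s-=samp(g,proj(c,ring(p,.0355))).mean()-samp(g,proj(c,ring(p,.0425))).mean()
    return s
for cams in(("scene",),("scene","top")):
    for ox,oy in((.405,.268),):
        t=np.arange(.1,.56,.02);best=[]
        for th in t:
            r=min((cost((ox+dx,oy+dy,th),cams),dx,dy) for dx in(-.004,-.002,0,.002,.004) for dy in(-.004,-.002,0,.002,.004));best.append(r)
        i=np.argmin([b[0] for b in best]);print(cams,"theta",t[i].round(2),best[i],[round(float(b[0])) for b in best])
E
python3 fit.py
```

```text
('scene',) theta 0.16 (np.float32(-29.091766), 0, 0.004) [-27, -28, -29, -29, -29, -29, -28, -27, -25, -23, -20, -18, -15, -13, -11, -10, -8, -7, -6, -6, -6, -6, -6, -6][ WARN:0@0.597] global loadsave.cpp:1063 imwrite_ Unsupported depth image for selected encoder is fallbacked to CV_8U.
Traceback (most recent call last):
  File "fit.py", line 23, in <module>
    r=min((cost((ox+dx,oy+dy,th),cams),dx,dy) for dx in(-.004,-.002,0,.002,.004) for dy in(-.004,-.002,0,.002,.004));best.append(r)
  File "fit.py", line 23, in <genexpr>
    r=min((cost((ox+dx,oy+dy,th),cams),dx,dy) for dx in(-.004,-.002,0,.002,.004) for dy in(-.004,-.002,0,.002,.004));best.append(r)
           ~~~~^^^^^^^^^^^^^^^^^^^^^^^
  File "fit.py", line 17, in cost
    s-=samp(g,proj(c,ring(p,.0355))).mean()-samp(g,proj(c,ring(p,.0425))).mean()
                                                   ~~~~^^^^^^^^^^^^^^^^^
  File "h.py", line 15, in proj
    k,d,R,t=K(c);return cv2.projectPoints(np.float64(X).reshape(-1,3),cv2.Rodrigues(R)[0],t,k,d)[0][:,0]
            ~^^^
  File "h.py", line 4, in K
    p=eyes.camera_params(c);f=192/np.tan(np.radians(p["fov_y"]/2))
ValueError: time passes only in moves, steps and waits
```

```bash
cat > ov.py <<'E'
from h import *
import re
src=open("fit.py").read();exec(src[src.index("def ring"):src.index("def samp")])
import sys
ths=[float(v) for v in sys.argv[2:]];rows=[]
for c,(x,y) in {"scene":(328,196),"top":(142,196)}.items():
    im=eyes.capture(c)[:,:,::-1];out=[]
    for th in ths:
        k=6;p=cv2.resize(im[y:y+38,x:x+42],None,fx=k,fy=k,interpolation=cv2.INTER_CUBIC)
        for xx,col in((55,(0,0,255)),(43,(0,255,0))):
            q=((proj(c,ring((.4045,.2675,-.067,th),.038,x0=xx))-[x-.5,y-.5])*k)
            cv2.polylines(p,[np.int32(q.round())],True,col,1)
        out.append(p)
    rows.append(np.hstack(out))
cv2.imwrite(sys.argv[1],np.vstack(rows))
E
python3 ov.py pics/o1.png .2 .28 .36
```

```text
(no output)
```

View pics/o1.png

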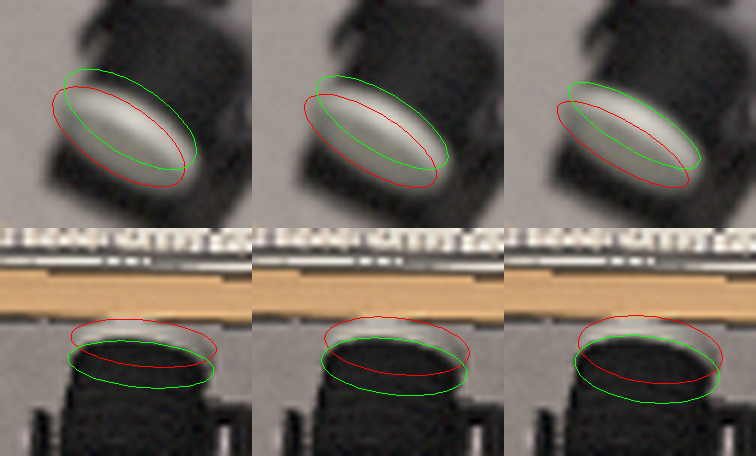

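The overlay fits a tilt of about 0.33 to 0.36 (green and red rings against the white rim, right panels). The contact geometry gives 0.35 and the network 0.28. All three put the beam within about 11 mm of the block's middle vertically, and the sideways error is a few mm. The robot is clear, so I hand in.

```bash
python3 -c "
from station import bot,observe
print(observe()['time']);print(bot.sign_off())"
```

```text
17.2833
the job is handed in; nothing more can be done
None
```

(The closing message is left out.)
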